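# Free the walnut jammed in the jar funnel

### The arm

A 7-joint arm with a two-finger parallel gripper is mounted at the origin on a cart in front of the work surface, level with it; the furniture and walls round the work are solid. World frame = base frame: x ahead of the robot, y to its left, z up, the work surface at z = 0. Lengths are in m, angles in rad, forces in N, time in s.
With the tool pointing down it reaches from about 0.4 to 0.925 m from the base axis. Payload 5.6 kg.
Tool frame: the origin (TCP) lies at the centre of the arm's flange, where the gripper is bolted on; the fingertips stand 173 mm ahead of it and the grasp point (between the pads) lies 155 mm ahead of it (env.grasp_offset is the distance from the TCP to the grasp point, in m); z points along the fingers, y is the direction in which the jaws open and shut (so a half turn about z gives the same grasp; the last joint's range is limited). The gripper opens to 85 mm and grips with 20 to 120 N. Pads are 22 mm wide; open, the fingers measure 114 mm over their backs; the gripper's body (76 mm by 85 mm) begins 54 mm behind the grasp point. The pads swing forward as they close: fully open they stand 13 mm farther back than shut.
Start: joints at [1.147, 0.468, -0.012, 1.603, 0.006, 1.071, -0.056], TCP at [0.242, -0.603, 0.405] pointing down, gripper open.
Joint ranges: [-2.53, 2.53], [-0.31, 2.02], [-1.57, 1.55], [0.28, 2.44], [-1.29, 4.43], [0.15, 1.84], [-2.92, 2.92]. Speed limits (rad/s): [2.57, 2.57, 3.14, 3.14, 3.14, 3.14, 3.14].

### API

Orientations are given as a rotation vector (axis times angle).
In Python, from workcell import env gives the robot as it stands.
- The arm moves only by the tool apply_moves, never from a script. Its arguments are lists of equal length, an entry for each row: "jaw": the opening, from 0 (shut) to 1 (fully open); "travel": the shift along the tool's x, y, z in mm, a list of three; "turn": the turn, a rotation vector about the tool's x, y, z in degrees, a list of three. In form: {"jaw": [jaw, ...], "travel": [[x, y, z], ...], "turn": [[wx, wy, wz], ...]}. A call has 1 to 12 rows; each row is the pose to reach, as a shift and turn from the pose measured when the call began, along the tool's axes at that moment; what a row does not reach only later rows make up. A row lasts 1/10 s, in which the tool goes at most 50 mm and 8.59 degrees, less where a joint would pass 70% of its speed; a pose out of reach is approached as far as the arm can. A call with a gripper value outside its range is refused whole. The fingers move at their own pace and stop on an object; the grip force is fixed at half the most. Time passes only in rows, so rows that repeat a pose let the fingers close. It gives the time, the measured TCP pose, the force and the opening at its end, in the units of the state.
- env.sense(): the state, without advancing time (a new reading comes with each control period).
- env.snapshot(name): name is "side" or "top" or "wrist"; returns a dict with "pixels" (400x640x3 uint8, blue, green, red), "fx", "fy", "cx", "cy" (pixels), "R" (3x3) and "t" (3): a world point X has camera coordinates R X + t; the wrist camera has in their place "hand_eye" (4x4, takes a point from camera to tool coordinates, whose origin is the TCP and whose axes are the flange's). Camera axes: x right, y down, z forward; pixel columns grow to the right and rows downward; lengths in m; the calibration is good to about 2 mm. The wrist camera is an equidistant fisheye: a pixel r from the principal point sees the ray r / f radians off the axis. A picture is of the moment at which its call begins: read the wrist's pose just before it. There is no depth.
- env.sign_off(): hands the job in, once; it reports no verdict.
The state is a dict: "clock": time; "qpos": joint angles; "joint_vel": joint speeds; "joint_torque": joint torques, N m; "eef_pos": TCP position; "tcp_rot": TCP orientation; "force": force on the tool from outside, world axes, zero at the start; "wrist_torque": the same for the moment, N m; "opening": opening from 0.0 (shut) to 1.0 (fully open).
Only numpy, scipy, OpenCV 4.12 (cv2) and the standard library are available. Lean on these libraries where they do the work, as an engineer would, in place of code of your own. Each camera call takes 0.05 s, during which the arm holds its last target.

### The job

A walnut has jammed in the neck of the funnel that sits on the storage jar. Lift the slender wooden pusher (not the broad-footed muddler) up off its forked hook on the stand, push the walnut with it straight down through the neck so that it drops into the jar, then hang the pusher back on its free hook. Keep the jar standing where it is with the funnel seated on it, keep the fingers off the walnut, and leave everything else where it is.

Things in the scene. Friction and masses are not known exactly. Their poses are not given: they have to be found in the camera images.
- jar: Open storage jar of clear glass, 88 mm wide, 105 mm high, loose (0.45 kg), standing upright. Origin: centre of its underside, z up. Mouth 74 mm wide inside; inner floor 6 mm above the origin. Wall cabinets hang over the back of the worktop (fronts about 0.58 m ahead of the robot, undersides about 0.49 m up): keep the arm drawn in when it swings round.
- funnel: Steel jar funnel (0.16 kg), loose, seated on the jar's rim. Origin: on its axis in the plane of the jar's rim, z up. Flat flange 94 mm wide on the rim; above it a bowl, 106 mm wide at its top edge 46 mm above the origin, with a thumb tab reaching 77 mm from the axis to the funnel's +x; below it a skirt 69 mm wide, 10 mm deep, inside the mouth, and the neck (see neck_end).
- neck_end (a point): Centre of the neck's open lower end, 55 mm below the funnel's origin. The neck is a tube 46 mm wide outside, open above and below, lined from 3 to 54 mm below the funnel's origin with six springy ribs. The way between them is 34 mm wide with the walnut in it, 31 mm once it is out. They hold the walnut by friction: about 6 to 13 N to move it.
- walnut: Whole walnut in its shell (15 g), 34 mm thick, 38 mm long, stuck upright in the funnel's neck. Origin at its centre, at the start 14 to 30 mm below the funnel's origin. It drops out by itself once its centre is below the ribs' lower ends (the pusher's tip is then about 36 mm below the funnel's origin).
- pusher: Slender turned wooden pusher (90 g), loose, hanging upright in one of the two hooks. Origin: centre of its flat lower tip, z up along its axis. Round shaft 20 mm wide (tip edge bevelled 4 mm), 120 mm long; then a flat shoulder and a round head 44 mm wide, straight-sided from 121 to 150 mm above the tip, domed to 158 mm: grip it there from above.
- pusher_shoulder (a point): Point on the pusher's axis at the flat underside of its head, 120 mm above the tip; when hung it rests on the hook's two prongs.
- muddler: Broad-footed wooden muddler (120 g) hanging in the other hook: same 44 mm head and 20 mm shaft, but a foot 44 mm wide and only 100 mm from foot to shoulder (138 mm in all, its top 178 mm above the surface when hung); too broad for the neck. Origin: centre of its foot's underside. To be left hanging.
- stand: Fixed stand: wooden disc foot 134 mm wide, centred 20 mm behind (+x of) the origin, with a steel post there, a ball on it up to 155 mm height, a crossbar along y and two forked wire hooks at y = +55 and -55 mm. Origin: on the work surface midway between the hooks, z up. The forks open to the stand's -x (its front).
- hook_l (a point): Where the centre of a hung shoulder rests in the hook at the stand's +y; axes as the stand's. It lies midway between two level prongs along x (26 mm clear between them), level with their tops, 140 mm above the surface. Crossbar 16 mm behind it (+x); 29 to 33 mm in front the prongs turn up, to 152 mm above the surface (26 mm clear between these ends too).
- hook_r (a point): The same for the hook at the stand's -y.
- jar_lid: Jar's steel lid, 87 mm wide, 16 mm high, lying on the worktop; bystander. Origin under its centre.
- nut_bowl: White bowl of walnuts, 140 mm wide, about 70 mm high with the nuts; bystander. Origin under its centre.
- mug: Cream mug, 83 mm wide plus handle, 86 mm high; bystander. Origin under its centre.
- apple: Red apple, 75 mm; bystander. Origin under its centre.
- teaspoon: Steel teaspoon, 130 mm long, lying flat; bystander. Origin under its centre.
Not all that is in view belongs to the job. Leave any green or purple look-alike of the jar alone.

How it is judged:
By the outcome, as a careful person would: the job done as asked, in the order asked, and still so for the second after the job is handed in, with the robot touching nothing.
It also fails if it takes over 67 s, if anything falls off the work surface, if the arm or the gripper's body presses on something with over 40 N, if the wrist force passes 120 N, or if a joint passes its speed limit or range.

## Working session

There is one attempt and no reset: what is moved stays moved. The work goes in short steps, Python scripts to look and compute and a tool call to move; the robot and the scene stay as the last step left them, time stands still between calls to the robot, and variables do not carry over. Pictures are saved under pics/ and viewed, and the job is handed in when it is done.

Besides the shell and the picture viewer there is one more tool, called after "Emit:" as name(argument=value, ...) on one line, values as JSON. apply_moves: Moves the arm, as the interface text tells. Its arguments: {"type":"object","properties":{"jaw":{"type":"array","items":{"type":"number"}},"travel":{"type":"array","items":{"type":"array","items":{"type":"number"}}},"turn":{"type":"array","items":{"type":"array","items":{"type":"number"}}}},"required":["jaw","travel","turn"]}

```bash
ls -la; mkdir -p pics; python3 - <<'E'
from workcell import env
import cv2,numpy as np
s=env.sense(); print({k:np.round(v,3).tolist() for k,v in s.items()}, env.grasp_offset)
for n in ["side","top","wrist"]:
    d=env.snapshot(n); cv2.imwrite(f"pics/{n}0.png",d["pixels"])
    print(n,{k:np.round(v,4).tolist() for k,v in d.items() if k!="pixels"})
E
```

```text
total 12
drwxr-xr-x  3 agent agent 4096 Dec  7 02:54 .
drwxr-xr-x 23 root  root  4096 Dec  7 02:54 ..
drwxr-xr-x  2 agent agent 4096 Dec  7 02:54 pics
{'clock': 0.0, 'qpos': [1.147, 0.468, -0.012, 1.604, 0.006, 1.071, -0.056], 'joint_vel': [-0.0, 0.001, 0.003, 0.0, -0.001, 0.002, 0.002], 'joint_torque': [0.0, -53.238, 0.021, -25.13, 0.011, 0.008, -0.0], 'eef_pos': [0.241, -0.603, 0.404], 'tcp_rot': [-3.083, -0.594, 0.001], 'force': [-0.336, 0.175, -0.54], 'wrist_torque': [0.025, 0.042, 0.047], 'opening': 0.999} 0.1547
side {'fx': 453.823, 'fy': 453.823, 'cx': 319.5653, 'cy': 196.7222, 'R': [[0.9996, -0.0288, 0.0058], [-0.0069, -0.4237, -0.9058], [0.0286, 0.9053, -0.4237]], 't': [-0.478, 0.0522, 1.6982]}
top {'fx': 469.7452, 'fy': 469.7452, 'cx': 320.9969, 'cy': 199.2868, 'R': [[0.3035, -0.9528, -0.004], [-0.9064, -0.2875, -0.3095], [0.2937, 0.0976, -0.9509]], 't': [-0.2666, 0.4435, 1.5319]}
wrist {'fx': 309.7069, 'fy': 309.7069, 'cx': 312.7564, 'cy': 194.8476, 'hand_eye': [[0.0003, -0.9565, -0.2917, 0.0745], [1.0, 0.0003, 0.0002, -0.0013], [-0.0001, -0.2917, 0.9565, 0.0307], [0.0, 0.0, 0.0, 1.0]]}
```

View pics/side0.png

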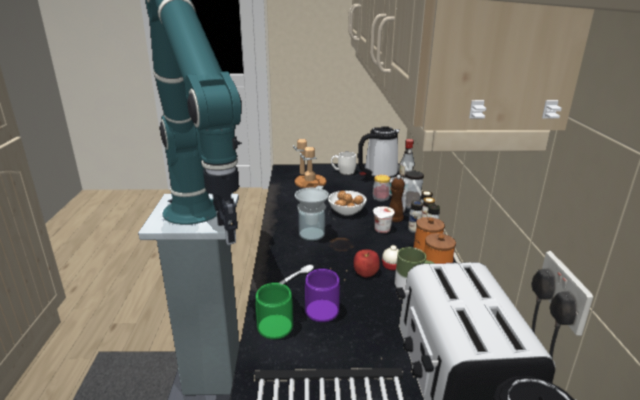

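View pics/top0.png

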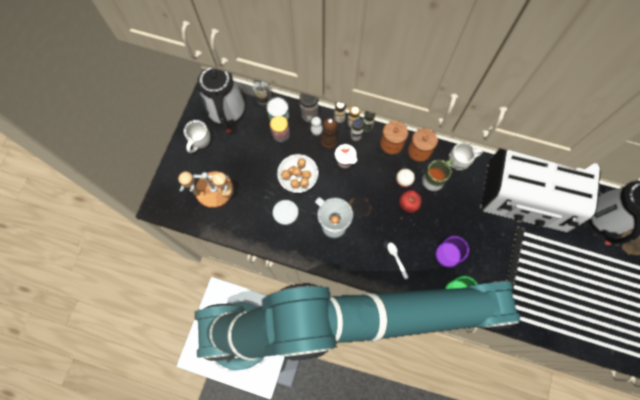

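View pics/wrist0.png

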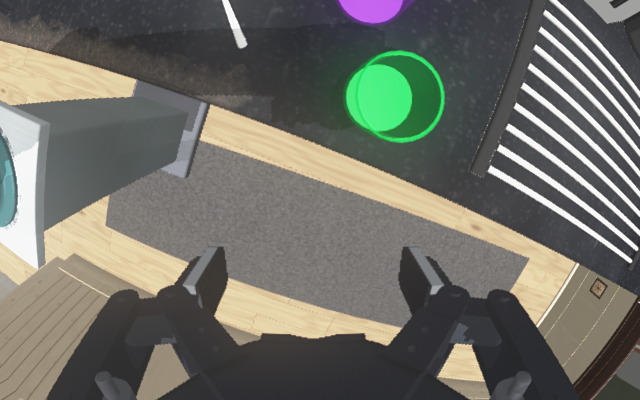

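The top view shows the stand near pixel (208,185), the funnel with jar at (335,215) and the lid at (285,212). In the side view, the stand is at (308,165) and the jar at (312,215). I'll zoom in on these next.

```bash
cat > h.py <<'E'
from workcell import env
import cv2,numpy as np
from scipy.spatial.transform import Rotation as Ro
def proj(d,X):
    c=np.asarray(d["R"])@np.asarray(X,float)+np.asarray(d["t"]); return np.array([d["fx"]*c[0]/c[2]+d["cx"],d["fy"]*c[1]/c[2]+d["cy"]])
def ray(d,u,v):
    R=np.asarray(d["R"]);t=np.asarray(d["t"]); o=-R.T@t
    r=R.T@np.array([(u-d["cx"])/d["fx"],(v-d["cy"])/d["fy"],1.]); return o,r/np.linalg.norm(r)
def onz(d,u,v,z):
    o,r=(ray if "R" in d else wray)(d,u,v); return o+r*(z-o[2])/r[2]
def tri(rays):
    A=0;b=0
    for o,r in rays:
        P=np.eye(3)-np.outer(r,r);A=A+P;b=b+P@o
    x=np.linalg.solve(A,b); return x,[np.linalg.norm((np.eye(3)-np.outer(r,r))@(x-o)) for o,r in rays]
def tool(s):
    T=np.eye(4);T[:3,:3]=Ro.from_rotvec(s["tcp_rot"]).as_matrix();T[:3,3]=s["eef_pos"];return T
def wray(d,u,v):
    T=d["T"]@np.asarray(d["hand_eye"]); x=(u-d["cx"]);y=(v-d["cy"]); r=np.hypot(x,y); th=r/d["fx"]
    k=np.sin(th)/r if r>0 else 0
    q=T[:3,:3]@np.array([x*k,y*k,np.cos(th)]); return T[:3,3],q
def wproj(d,X):
    T=np.linalg.inv(d["T"]@np.asarray(d["hand_eye"])); c=T[:3,:3]@np.asarray(X,float)+T[:3,3]
    th=np.arctan2(np.hypot(c[0],c[1]),c[2]); k=th*d["fx"]/np.hypot(c[0],c[1]); return np.array([d["cx"]+k*c[0],d["cy"]+k*c[1]])
def snap(n):
    s=env.sense(); d=dict(env.snapshot(n)); d["T"]=tool(s); return d
def crop(img,x0,y0,x1,y1,f,name):
    c=cv2.resize(img[y0:y1,x0:x1],None,fx=f,fy=f,interpolation=cv2.INTER_CUBIC); cv2.imwrite("pics/"+name,c)
E
python3 - <<'E'
from h import *
t=cv2.imread("pics/top0.png");s=cv2.imread("pics/side0.png")
a=cv2.resize(t[155:225,160:250],None,fx=8,fy=8,interpolation=cv2.INTER_CUBIC); cv2.imwrite("pics/ta.png",a)
crop(t,260,180,360,250,8,"tb.png")
crop(s,280,130,340,190,9,"sa.png")
crop(s,285,180,345,245,9,"sb.png")
E
```

```text
(no output)
```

View pics/ta.png

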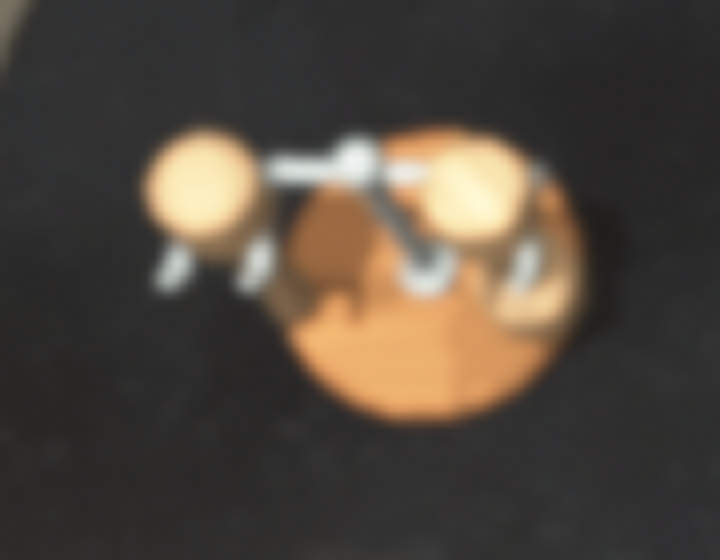

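View pics/tb.png

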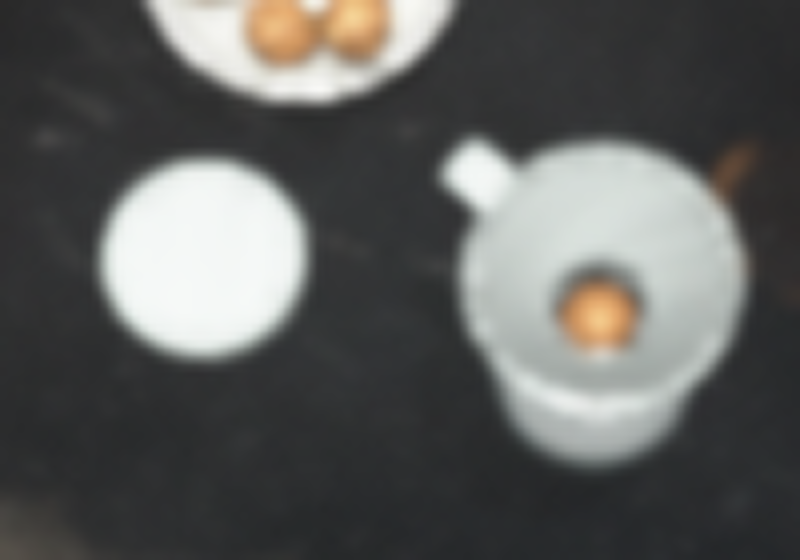

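View pics/sa.png

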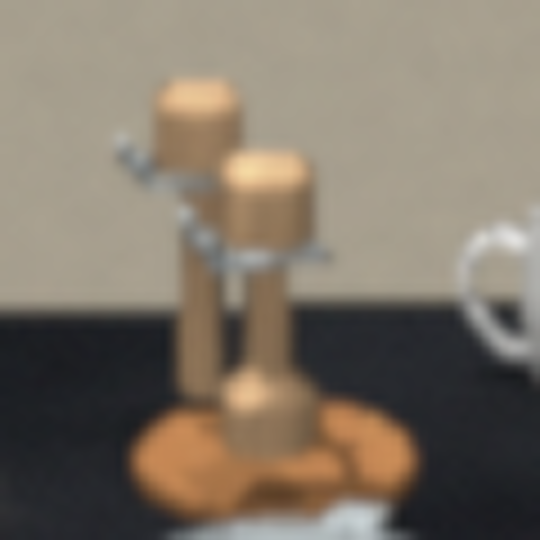

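View pics/sb.png

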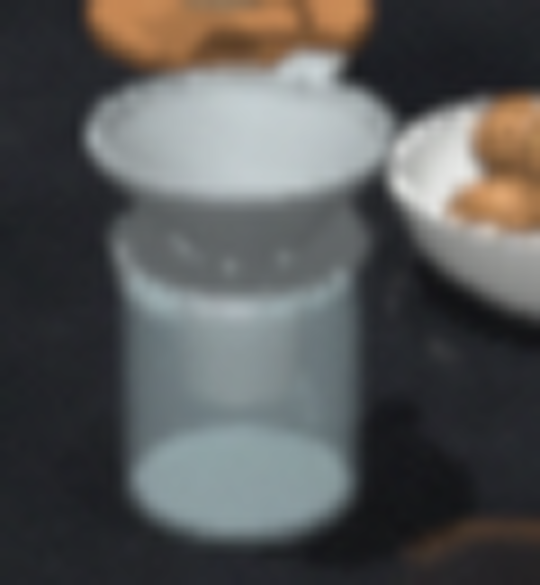

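```bash
python3 - <<'E'
from h import *
T=snap("top");S=snap("side")
def P(c,px,f,o): return np.array(px)/f+np.array(o)-0.5+0.5/f
ta=lambda x,y:P(0,(x,y),8,(160,155)); tb=lambda x,y:P(0,(x,y),8,(260,180))
sa=lambda x,y:P(0,(x,y),9,(280,130)); sb=lambda x,y:P(0,(x,y),9,(285,180))
r=lambda a:np.round(a,4)
print("pusher top",r(onz(T,*ta(203,185),.172)),"muddler",r(onz(T,*ta(476,190),.172)))
x,e=tri([ray(T,*ta(203,185)),ray(S,*sa(198,98))]);print("p tri",r(x),r(e))
x,e=tri([ray(T,*ta(476,190)),ray(S,*sa(268,172))]);print("m tri",r(x),r(e))
print("ball",r(onz(T,*ta(357,158),.150)))
print("foot",r(onz(T,*ta(432,275),.012)))
print("bowl rim centre top",r(onz(T,*tb(604,268),.151)),"side",r(onz(S,*sb(240,133),.151)))
print("tab",r(onz(T,*tb(466,165),.151)))
print("walnut",r(onz(T,*tb(600,315),.09)), "lid",r(onz(T,*tb(205,257),.016)))
print("jar base side",r(onz(S,*sb(240,480),.006)))
for n,p in dict(pushertip=ta(203,185)).items(): print(n,p)
E
```

```text
pusher top [0.4088 0.3114 0.172 ] muddler [0.4402 0.2053 0.172 ]
p tri [0.4095 0.3117 0.1713] [0.0005 0.0005]
m tri [0.4412 0.2058 0.1711] [0.0008 0.0008]
ball [0.4448 0.2646 0.15  ]
foot [0.4424 0.2634 0.012 ]
bowl rim centre top [ 0.4478 -0.185   0.151 ] side [ 0.4447 -0.1884  0.151 ]
tab [ 0.4723 -0.1192  0.151 ]
walnut [ 0.4454 -0.1856  0.09  ] lid [ 0.4386 -0.0086  0.016 ]
jar base side [ 0.4444 -0.1864  0.006 ]
pushertip [184.9375 177.6875]
```

```bash
cat >> h.py <<'E'
def yawR(deg): # tool down, tool x at azimuth deg
    a=np.radians(deg);x=np.array([np.cos(a),np.sin(a),0]);z=np.array([0,0,-1.]);return np.column_stack([x,np.cross(z,x),z])
def rel(p,yaw):
    s=env.sense();T=tool(s);R=T[:3,:3]
    tr=R.T@(np.asarray(p)-T[:3,3])*1000; tu=np.degrees(Ro.from_matrix(R.T@yawR(yaw)).as_rotvec())
    print("travel",np.round(tr,1).tolist(),"turn",np.round(tu,2).tolist()); return tr,tu
def st():
    s=env.sense();T=tool(s);print("t",round(s["clock"],2),"pos",np.round(s["eef_pos"],4).tolist(),"yaw",round(np.degrees(np.arctan2(T[1,0],T[0,0])),2),"tilt",np.round(T[:3,2],4).tolist(),"F",np.round(s["force"],1).tolist(),"open",round(float(s["opening"]),3),"q",np.round(s["qpos"],2).tolist())
E
python3 - <<'E'
from h import *
st();rel([.43,-.1865,.43],16.6)
E
```

```text
t 0.25 pos [0.2415, -0.6034, 0.4042] yaw 21.81 tilt [-0.0003, 0.0007, -1.0] F [-1.1, 0.8, -1.3] open 1.001 q [1.15, 0.47, -0.01, 1.6, 0.01, 1.07, -0.06]
travel [329.9, -317.0, -25.5] turn [-0.05, 0.0, 5.21]
```

Emit:
apply_moves(jaw=[1,1,1,1,1,1,1,1,1,1,1,1], travel=[[15,-14,-15],[40,-38,-25],[70,-67,-25],[102,-98,-25],[135,-130,-25],[168,-161,-25],[201,-193,-25],[234,-225,-25],[267,-257,-25],[296,-285,-25],[318,-306,-25],[330,-317,-25]], turn=[[0,0,0],[0,0,0.5],[0,0,1],[0,0,1.5],[0,0,2],[0,0,2.5],[0,0,3],[0,0,3.5],[0,0,4],[0,0,4.5],[0,0,5],[0,0,5.2]])

```text
clock: 1.45
eef_pos: [0.431, -0.1835, 0.4297]
tcp_rot: [-3.107, -0.46, -0.001]
force: [0.6, 0.9, -0.4]
opening: 1.001
```

```bash
python3 - <<'E'
from h import *
d=snap("wrist");st();cv2.imwrite("pics/w1.png",d["pixels"]);rel([.446,-.1865,.43],16.6)
for p in [(.446,-.1865,.151),(.446,-.1865,.105),(.4435,-.009,.016)]: print(wproj(d,p))
E
```

```text
t 1.5 pos [0.4317, -0.1821, 0.4297] yaw 16.94 tilt [0.0009, 0.002, -1.0] F [1.8, 1.8, 0.5] open 1.002 q [0.58, 0.15, -0.28, 1.99, 0.05, 1.01, -0.99]
travel [12.4, 8.3, -0.3] turn [-0.1, -0.08, 0.34]
[323.34566464 177.8873912 ]
[321.81304828 166.58258442]
[187.71857839 117.35301023]
```

View pics/w1.png

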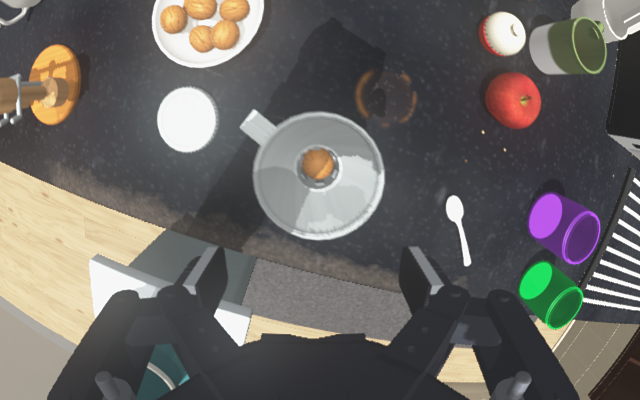

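The wrist view shows the funnel bowl centred near (319,176) and the neck with the walnut near (318,165). I'll measure both by casting contour rays onto the rim plane.

```bash
cat >> h.py <<'E'
def fitc(P):
    A=np.c_[2*P,np.ones(len(P))];x=np.linalg.lstsq(A,(P**2).sum(1),rcond=None)[0];return x[:2],np.sqrt(x[2]+x[:2]@x[:2])
def fitr(P,n=6,tol=.004):
    for _ in range(n):
        c,r=fitc(P);e=abs(np.linalg.norm(P-c,axis=1)-r);P=P[e<max(tol,0.8*np.percentile(e,90))] if e.max()>tol else P
    return c,r,len(P),e.max()
E
python3 - <<'E'
from h import *
d=snap("wrist");st()
im=d["pixels"];g=cv2.cvtColor(im,cv2.COLOR_BGR2GRAY)
# radial edge search for rim from predicted centre
c0=np.array([319.,176.])
def radial(c0,r0,r1,sgn,col=g):
    out=[]
    for a in np.radians(np.arange(0,360,3)):
        rr=np.arange(r0,r1,.25);xs=(c0[0]+rr*np.cos(a)).astype(np.float32);ys=(c0[1]+rr*np.sin(a)).astype(np.float32)
        p=cv2.remap(cv2.GaussianBlur(col,(3,3),0).astype(np.float32),xs[None],ys[None],cv2.INTER_LINEAR)[0]
        dd=sgn*np.gradient(p);k=dd.argmax()
        out.append((xs[k],ys[k],dd[k]))
    return np.array(out)
e=radial(c0,52,78,-1);e=e[e[:,2]>4]
P=np.array([onz(d,u,v,.151)[:2] for u,v,_ in e]);print("rim",fitr(P))
hsv=cv2.cvtColor(im,cv2.COLOR_BGR2HSV);m=cv2.inRange(hsv,(5,100,60),(22,255,255));m2=np.zeros_like(m);m2[140:190,295:345]=m[140:190,295:345]
c=max(cv2.findContours(m2,0,2)[0],key=cv2.contourArea);print("walnut px",cv2.minEnclosingCircle(c))
M=cv2.moments(c);u,v=M["m10"]/M["m00"],M["m01"]/M["m00"];print(u,v,[onz(d,u,v,z).round(4).tolist() for z in (.085,.095,.1)])
crop(im,240,100,400,250,4,"w1c.png")
E
```

```text
t 1.55 pos [0.431, -0.1841, 0.4296] yaw 16.9 tilt [0.0002, 0.0012, -1.0] F [0.0, -0.6, -0.6] open 1.001 q [0.58, 0.15, -0.27, 1.99, 0.05, 1.01, -0.99]
rim (array([ 0.44344513, -0.18436065]), np.float64(0.05484243190799484), 113, np.float64(0.0007052809935358464))
walnut px ((319.87017822265625, 165.51028442382812), 15.6355562210083)
319.9850380181506 165.92764287466272 [[0.4432, -0.1845, 0.085], [0.4451, -0.1837, 0.095], [0.4461, -0.1833, 0.1]]
```

View pics/w1c.png

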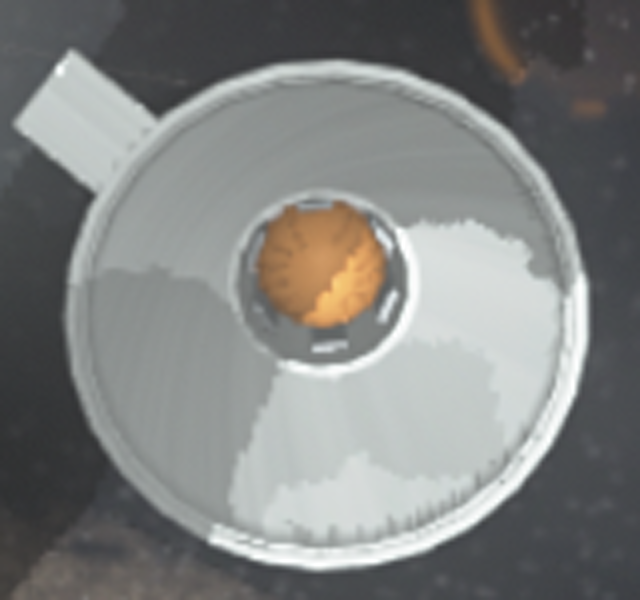

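```bash
python3 - <<'E'
from h import *
st();rel([.45,.06,.44],16.6);rel([.405,.31,.44],16.6)
E
```

```text
t 1.55 pos [0.431, -0.1841, 0.4296] yaw 16.9 tilt [0.0002, 0.0012, -1.0] F [0.0, -0.6, -0.6] open 1.001 q [0.58, 0.15, -0.27, 1.99, 0.05, 1.01, -0.99]
travel [89.2, -228.0, -10.1] turn [-0.06, -0.03, 0.3]
travel [118.8, -480.3, -9.8] turn [-0.06, -0.03, 0.3]
```

Emit:
apply_moves(jaw=[1,1,1,1,1,1,1,1,1,1,1,1], travel=[[10,-20,-10],[28,-60,-10],[45,-105,-10],[65,-150,-10],[85,-195,-10],[100,-240,-10],[107,-285,-10],[111,-330,-10],[114,-375,-10],[116,-415,-10],[118,-455,-10],[119,-480,-10]], turn=[[0,0,0.3],[0,0,0.3],[0,0,0.3],[0,0,0.3],[0,0,0.3],[0,0,0.3],[0,0,0.3],[0,0,0.3],[0,0,0.3],[0,0,0.3],[0,0,0.3],[0,0,0.3]])

```text
clock: 2.75
eef_pos: [0.4049, 0.3114, 0.4403]
tcp_rot: [-3.107, -0.455, -0.001]
force: [-0.2, -0.5, -0.8]
opening: 0.996
```

Emit:
apply_moves(jaw=[0.8,0.8], travel=[[0,0,0],[0,0,0]], turn=[[0,0,0],[0,0,0]])

```text
clock: 2.95
eef_pos: [0.4055, 0.3107, 0.44]
tcp_rot: [-3.108, -0.455, -0.0]
force: [-0.3, 0.4, -0.2]
opening: 0.797
```

```bash
python3 - <<'E'
from h import *
d=snap("wrist");st();cv2.imwrite("pics/w2.png",d["pixels"])
for p in [(.409,.3115,.17),(.409,.3115,.178),(.4405,.2055,.17)]: print(wproj(d,p))
E
```

```text
t 3.0 pos [0.4058, 0.31, 0.44] yaw 16.56 tilt [0.0002, 0.0006, -1.0] F [-0.4, 0.4, -0.3] open 0.798 q [-0.16, 0.27, -0.65, 1.87, 0.18, 1.07, -2.16]
[314.89976147 192.34133686]
[314.95882859 195.24733791]
[443.74606775 192.78655577]
```

View pics/w2.png

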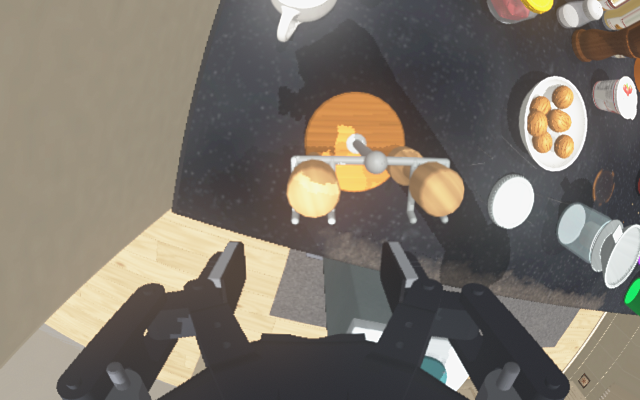

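The pusher head is at (313,189) and the muddler, with its foot showing, is at (437,189). I'll refine the pusher position and the stand's heading.

```bash
python3 - <<'E'
from h import *
d=snap("wrist");st();im=d["pixels"]
g=cv2.cvtColor(im,cv2.COLOR_BGR2GRAY)
g0=cv2.GaussianBlur(im,(3,3),0).astype(np.float32)
crop(im,270,130,480,240,3.5,"w2c.png")
hsv=cv2.cvtColor(im,cv2.COLOR_BGR2HSV);m=cv2.inRange(hsv,(8,50,110),(28,200,255))
for n,(x0,y0,x1,y1) in dict(p=(280,160,345,222),m=(410,163,470,222)).items():
    k=np.zeros_like(m);k[y0:y1,x0:x1]=m[y0:y1,x0:x1]
    c=max(cv2.findContours(k,0,1)[0],key=cv2.contourArea)[:,0]
    P=np.array([onz(d,u,v,.170)[:2] for u,v in c]);print(n,cv2.boundingRect(c),fitr(P))
# prong ends: (295,219),(331,219),(411,219),(445,219) z .152
Q=[onz(d,u,v,.152)[:2] for u,v in [(295,219),(332,219),(410,219),(445,218)]];print(np.round(Q,4).tolist())
E
```

```text
t 3.05 pos [0.4059, 0.3097, 0.44] yaw 16.51 tilt [0.0003, 0.0007, -1.0] F [0.2, -0.2, 0.0] open 0.799 q [-0.16, 0.27, -0.65, 1.87, 0.18, 1.07, -2.16]
p (284, 160, 61, 59) (array([0.41162993, 0.3124232 ]), np.float64(0.02379920144925363), 177, np.float64(0.003842754936655573))
m (410, 163, 54, 54) (array([0.4417269 , 0.21233719]), np.float64(0.02491061504180755), 139, np.float64(0.003998549566479961))
[[0.3755, 0.319], [0.3849, 0.2873], [0.4049, 0.2176], [0.4154, 0.1832]]
```

View pics/w2c.png

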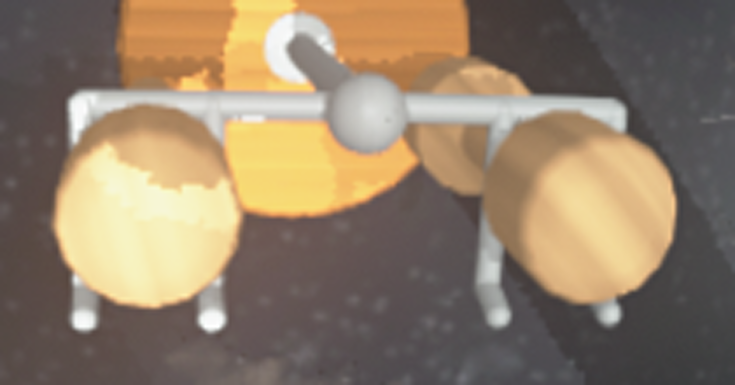

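```bash
python3 - <<'E'
from h import *
d=snap("wrist")
print(onz(d,312.1,191.3,.170),onz(d,437,189.9,.17))
st();rel([.4093,.3118,.37],16.4);rel([.4093,.3118,.315],16.4)
E
```

```text
[0.40969373 0.31283994 0.17      ] [0.44124353 0.21152694 0.17      ]
t 3.1 pos [0.4059, 0.3097, 0.4401] yaw 16.5 tilt [0.0004, 0.0008, -1.0] F [0.8, 0.2, 0.6] open 0.803 q [-0.16, 0.27, -0.65, 1.87, 0.18, 1.07, -2.16]
travel [3.8, -1.0, 70.1] turn [-0.03, -0.04, 0.1]
travel [3.8, -1.0, 125.1] turn [-0.03, -0.04, 0.1]
```

Emit:
apply_moves(jaw=[0.65,0.65,0.65,0.65,0.65,0.65], travel=[[4,-1.5,10],[4,-1.5,35],[4,-1.5,55],[4,-1.5,65],[4,-1.5,65],[4,-1.5,65]], turn=[[0,0,0.1],[0,0,0.1],[0,0,0.1],[0,0,0.1],[0,0,0.1],[0,0,0.1]])

```text
clock: 3.7
eef_pos: [0.4098, 0.3123, 0.3755]
tcp_rot: [-3.109, -0.447, -0.001]
force: [-0.4, 0.1, 0.3]
opening: 0.651
```

```bash
python3 - <<'E'
from h import *
d=snap("wrist");st();cv2.imwrite("pics/w3.png",d["pixels"]);rel([.4096,.3122,.315],16.4)
print(wproj(d,(.4096,.3122,.17)))
E
```

```text
t 3.75 pos [0.4098, 0.3125, 0.3758] yaw 16.38 tilt [0.0016, 0.0017, -1.0] F [-0.2, -0.6, 1.3] open 0.652 q [-0.2, 0.35, -0.63, 1.93, 0.25, 0.94, -2.23]
travel [-0.3, 0.3, 60.8] turn [-0.07, -0.11, -0.02]
[315.21198905 228.34545387]
```

View pics/w3.png

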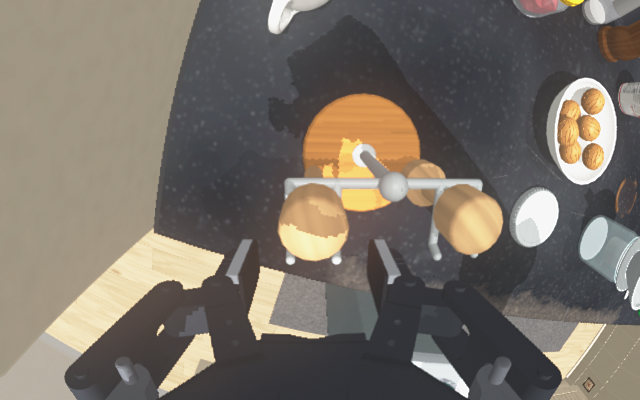

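Emit:
apply_moves(jaw=[0.65,0.65,0.65,0.65,0.65,0.65], travel=[[0,-0.5,12],[0,-0.5,30],[0,-0.5,45],[0,-0.5,55],[0,-0.5,61],[0,-0.5,61]], turn=[[0,0,0],[0,0,0],[0,0,0],[0,0,0],[0,0,0],[0,0,0]])

```text
clock: 4.35
eef_pos: [0.4095, 0.313, 0.3141]
tcp_rot: [-3.109, -0.448, -0.001]
force: [0.1, -0.4, -1.1]
opening: 0.651
```

```bash
python3 - <<'E'
from h import *
d=snap("wrist");st();cv2.imwrite("pics/w4.png",d["pixels"])
E
```

```text
t 4.4 pos [0.4097, 0.3132, 0.3147] yaw 16.39 tilt [0.0012, 0.0016, -1.0] F [-0.0, 0.2, 0.4] open 0.649 q [-0.24, 0.44, -0.59, 1.98, 0.33, 0.82, -2.29]
```

View pics/w4.png

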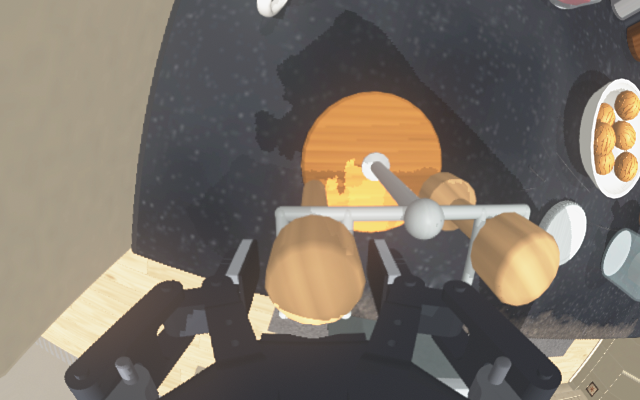

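The head sits between the pads, spanning 265 to 364 against pads at about 250 and 375. Closing.

Emit:
apply_moves(jaw=[0.55,0.45,0.3,0.3,0.3], travel=[[0,0,0],[0,0,0],[0,0,0],[0,0,0],[0,0,0]], turn=[[0,0,0],[0,0,0],[0,0,0],[0,0,0],[0,0,0]])

```text
clock: 4.9
eef_pos: [0.4099, 0.3136, 0.3156]
tcp_rot: [-3.107, -0.448, -0.005]
force: [-0.9, -0.4, 6.6]
opening: 0.497
```

Emit:
apply_moves(jaw=[0.3,0.3,0.3], travel=[[0,0,-2],[0,0,-6],[0,0,-8]], turn=[[0,0,0],[0,0,0],[0,0,0]])

```text
clock: 5.2
eef_pos: [0.4099, 0.3134, 0.3238]
tcp_rot: [-3.107, -0.447, -0.005]
force: [-0.1, 0.1, -1.7]
opening: 0.496
```

```bash
python3 - <<'E'
from h import *
st()
E
```

```text
t 5.2 pos [0.4099, 0.3134, 0.3238] yaw 16.39 tilt [0.0026, 0.0024, -1.0] F [-0.1, 0.1, -1.7] open 0.496 q [-0.23, 0.42, -0.59, 1.97, 0.32, 0.84, -2.28]
```

Emit:
apply_moves(jaw=[0.3,0.3,0.3,0.3,0.3,0.3,0.3,0.3], travel=[[0,0,-10],[0,0,-30],[0,0,-55],[0,0,-80],[0,0,-105],[0,0,-127],[0,0,-140],[0,0,-141]], turn=[[0.1,-0.1,0],[0.1,-0.1,0],[0.1,-0.1,0],[0.1,-0.1,0],[0.1,-0.1,0],[0.1,-0.1,0],[0.1,-0.1,0],[0.1,-0.1,0]])

```text
clock: 6.0
eef_pos: [0.4096, 0.3134, 0.4666]
tcp_rot: [-3.105, -0.447, -0.007]
force: [-0.8, -0.8, -1.5]
opening: 0.501
```

```bash
python3 - <<'E'
from h import *
st();d=snap("wrist");cv2.imwrite("pics/w5.png",d["pixels"]);d=snap("side");crop(d["pixels"],260,80,360,180,6,"s5.png")
rel([.385,.2,.463],16.4);rel([.40,.0,.463],16.4);rel([.4445,-.1855,.463],16.4)
E
```

```text
t 6.0 pos [0.4096, 0.3134, 0.4666] yaw 16.38 tilt [0.0034, 0.0053, -1.0] F [-0.8, -0.8, -1.5] open 0.501 q [-0.15, 0.25, -0.66, 1.83, 0.17, 1.12, -2.15]
travel [-55.2, 101.4, 1.0] turn [-0.17, -0.06, -0.02]
travel [-97.2, 297.5, 0.4] turn [-0.17, -0.06, -0.02]
travel [-106.8, 488.0, -0.2] turn [-0.17, -0.06, -0.02]
```

View pics/w5.png

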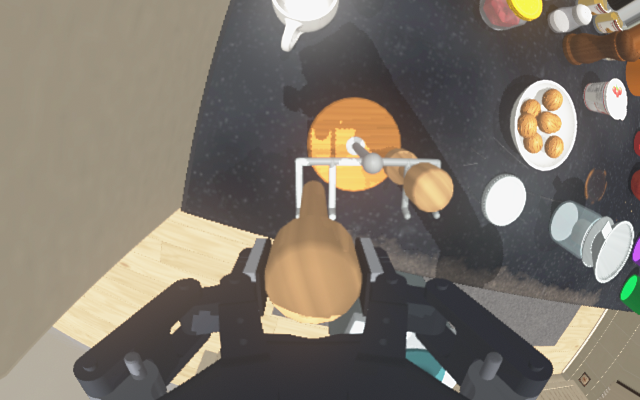

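View pics/s5.png

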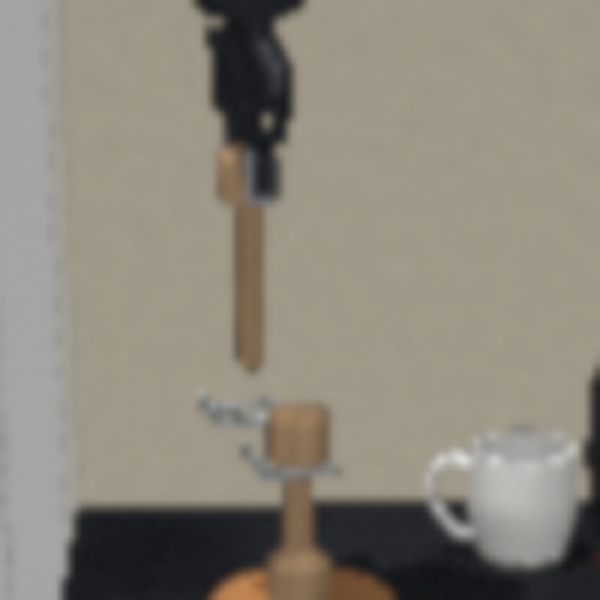

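Emit:
apply_moves(jaw=[0.3,0.3,0.3,0.3,0.3,0.3,0.3,0.3,0.3,0.3,0.3,0.3], travel=[[-12,3,0],[-30,10,0],[-45,25,0],[-52,50,0],[-55,80,0],[-57,115,0],[-58,150,0],[-59,185,0],[-60,220,0],[-60,255,0],[-65,285,0],[-68,300,0]], turn=[[-0.1,0,0],[-0.1,0,0],[-0.1,0,0],[-0.1,0,0],[-0.1,0,0],[-0.1,0,0],[-0.1,0,0],[-0.1,0,0],[-0.1,0,0],[-0.1,0,0],[-0.1,0,0],[-0.1,0,0]])

```text
clock: 7.3
eef_pos: [0.4278, 0.0032, 0.4621]
tcp_rot: [-3.109, -0.442, 0.003]
force: [-0.7, -0.3, -0.8]
opening: 0.497
```

```bash
python3 - <<'E'
from h import *
st();rel([.4445,-.1855,.466],16.4)
E
```

```text
t 7.3 pos [0.4278, 0.0032, 0.4621] yaw 16.18 tilt [-0.0023, 0.0011, -1.0] F [-0.7, -0.3, -0.8] open 0.497 q [0.3, 0.05, -0.4, 2.02, 0.02, 1.08, -1.39]
travel [-36.6, 185.8, -4.2] turn [-0.1, 0.11, -0.22]
```

Emit:
apply_moves(jaw=[0.3,0.3,0.3,0.3,0.3,0.3,0.3,0.3,0.3], travel=[[-3,15,-4],[-9,45,-6],[-16,80,-8],[-23,115,-8],[-30,150,-8],[-35,175,-8],[-37,186,-8],[-37,186,-8],[-37,186,-8]], turn=[[-0.1,0.1,-0.2],[-0.1,0.1,-0.2],[-0.1,0.1,-0.2],[-0.1,0.1,-0.2],[-0.1,0.1,-0.2],[-0.1,0.1,-0.2],[-0.1,0.1,-0.2],[-0.1,0.1,-0.2],[-0.1,0.1,-0.2]])

```text
clock: 8.2
eef_pos: [0.444, -0.1843, 0.4693]
tcp_rot: [-3.108, -0.45, 0.001]
force: [0.4, 0.2, -0.8]
opening: 0.494
```

```bash
python3 - <<'E'
from h import *
st();d=snap("wrist");cv2.imwrite("pics/w6.png",d["pixels"]);e=snap("side");crop(e["pixels"],265,110,365,240,4.5,"s6.png");cv2.imwrite("pics/side6.png",e["pixels"])
f=snap("top");crop(f["pixels"],260,140,400,260,5,"t6.png");cv2.imwrite("pics/top6.png",f["pixels"])
print(wproj(d,(.4445,-.1855,.17)),wproj(d,(.4445,-.1855,.105)))
E
```

```text
t 8.2 pos [0.444, -0.1843, 0.4693] yaw 16.47 tilt [-0.0011, 0.0012, -1.0] F [0.4, 0.2, -0.8] open 0.494 q [0.52, 0.13, -0.21, 1.92, 0.03, 1.1, -0.99]
[316.09136606 186.42559404] [315.56078872 170.73253801]
```

View pics/w6.png

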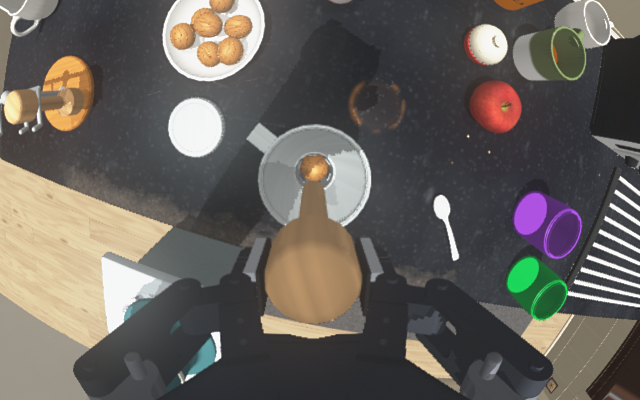

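View pics/s6.png

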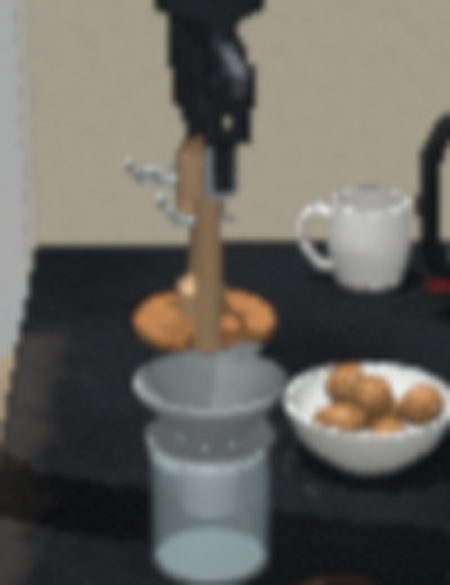

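View pics/t6.png

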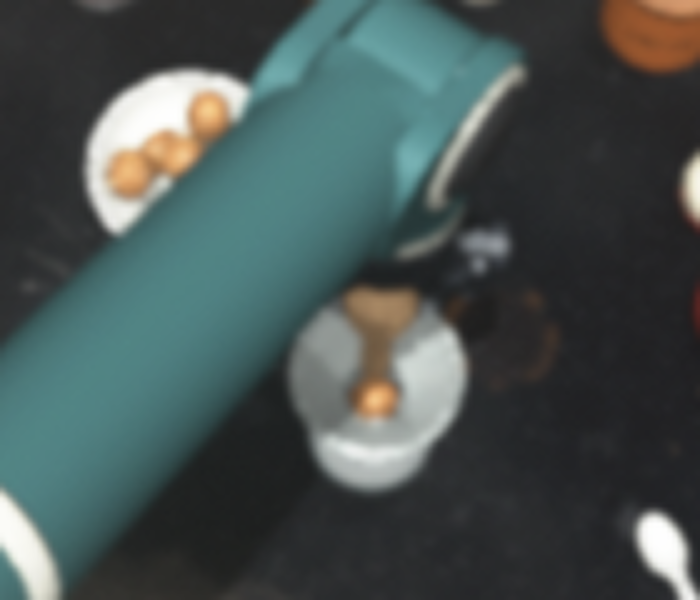

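```bash
python3 - <<'E'
from h import *
im=cv2.imread("pics/w6.png");crop(im,250,115,380,240,5,"w6c.png")
s=cv2.imread("pics/side6.png");crop(s,290,150,340,240,6,"s6c.png")
E
```

```text
(no output)
```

View pics/w6c.png

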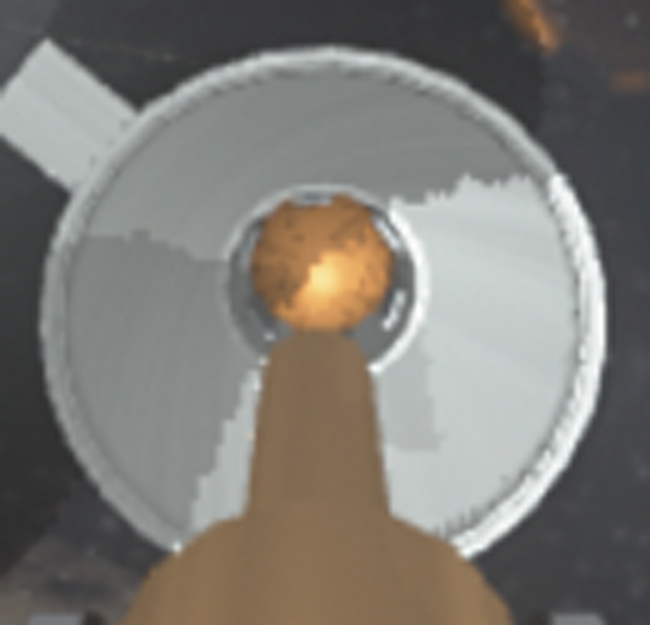

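View pics/s6c.png

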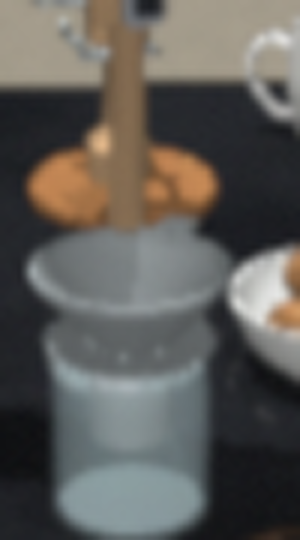

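```bash
python3 - <<'E'
from h import *
d=snap("wrist");st();g=cv2.cvtColor(cv2.imread("pics/w6.png"),cv2.COLOR_BGR2GRAY)
c0=(314.6,176.5);G=cv2.GaussianBlur(g,(3,3),0).astype(np.float32);P=[]
for a in np.radians(list(range(140,232,3))+list(range(255,400,3))):
    rr=np.arange(48,66,.25);xs=(c0[0]+rr*np.cos(a)).astype(np.float32);ys=(c0[1]+rr*np.sin(a)).astype(np.float32)
    p=cv2.remap(G,xs[None],ys[None],1)[0];k=(-np.gradient(p)).argmax();P.append(onz(d,xs[k],ys[k],.151)[:2])
c,r,n,e=fitr(np.array(P),8,.0015);print("rim",c,r,n,e)
T=d["T"]
far=onz(d,313.8,180.5,.1746);w=onz(d,313.8,180.5,.1786)
R=T[:3,:3]
print("tip far edge tool xy",(R.T@(far-T[:3,3]))*1e3,(R.T@(w-T[:3,3]))*1e3)
for q in [(c[0],c[1],.151),(.446,-.1865,.151),(.4444,-.1864,0)]: print("in tool",(R.T@(np.array(q)-T[:3,3]))*1e3)
# neck top circle: crop left 230, right 430, top 185 -> bottom ~375 at z~.105
for z in (.105,.102,.11):
  print(z,(R.T@(onz(d,250+330/5,115+280/5,z)-T[:3,3]))*1e3)
# side: shaft centre & rim centre
S=snap("side")
print(onz(S,290+130/6,150+270/6,.151)); 
for row,l,rr in ((150,108,146),(215,107,146)):
  o,v=ray(S,290+((l+rr)/2)/6,150+row/6);t=(T[1,3]-o[1])/v[1];print("shaft at y=tcp:",o+t*v)
E
```

```text
t 8.4 pos [0.4443, -0.1844, 0.4699] yaw 16.51 tilt [-0.0, 0.0002, -1.0] F [-0.2, 0.2, -0.3] open 0.498 q [0.52, 0.12, -0.21, 1.92, 0.03, 1.1, -0.99]
rim [ 0.44421151 -0.18422131] 0.05486115365507027 73 0.0006924059763373375
tip far edge tool xy [  6.89248122  -0.35555511 295.24361166] [  7.91252914  -0.37011028 291.24361676]
in tool [-1.01478777e-02  9.90442083e-02  3.18843453e+02]
in tool [  1.05650508   2.79225532 318.84251475]
in tool [-4.49040351e-01  2.29399642e+00  4.69842697e+02]
0.105 [-1.96351858e-02  2.31473167e+00  3.64842684e+02]
0.102 [ -0.6873788    2.34734818 367.84267226]
0.11 [  1.09327083   2.26037082 359.84270256]
[ 0.44608669 -0.1936211   0.151     ]
shaft at y=tcp: [ 0.44471235 -0.18423     0.21718641]
shaft at y=tcp: [ 0.44436636 -0.18423     0.17934429]
```

Emit:
apply_moves(jaw=[0.3,0.3,0.3,0.3,0.3,0.3], travel=[[0,1,6],[0,1,16],[0,1,28],[0,1,40],[0,1,48],[0,1,50]], turn=[[0,0,-0.1],[0,0,-0.1],[0,0,-0.1],[0,0,-0.1],[0,0,-0.1],[0,0,-0.1]])

```text
clock: 9.05
eef_pos: [0.4442, -0.1856, 0.4184]
tcp_rot: [-3.107, -0.453, 0.003]
force: [-0.9, 0.2, -1.0]
opening: 0.498
```

```bash
python3 - <<'E'
from h import *
st();d=snap("wrist");crop(d["pixels"],230,115,400,260,4.5,"w7.png")
E
```

```text
t 9.05 pos [0.4442, -0.1856, 0.4184] yaw 16.58 tilt [-0.0023, 0.0011, -1.0] F [-0.9, 0.2, -1.0] open 0.498 q [0.51, 0.18, -0.21, 1.98, 0.04, 0.99, -1.0]
```

View pics/w7.png

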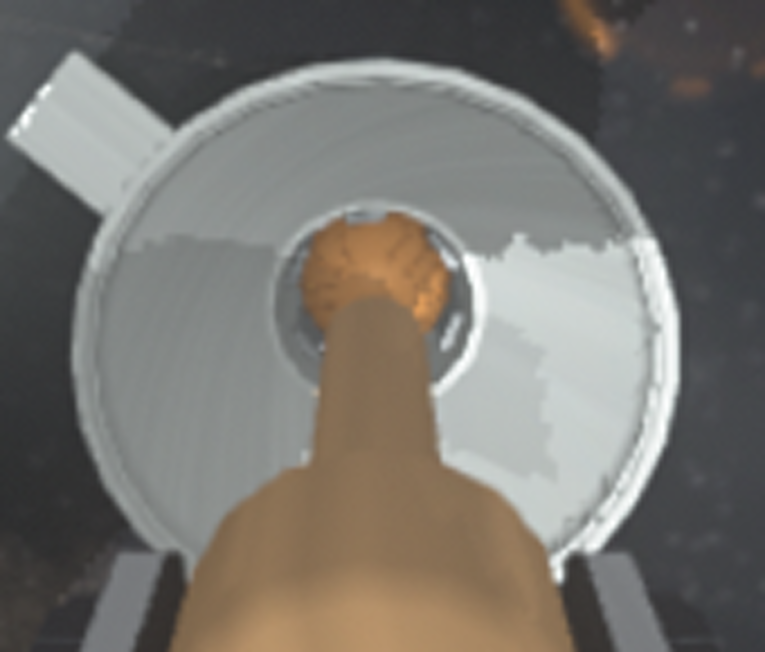

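The tip, at crop x≈375, is centred over the walnut (375) and the rim (377). Pushing slowly.

Emit:
apply_moves(jaw=[0.3,0.3,0.3,0.3,0.3,0.3,0.3,0.3], travel=[[0,0,4],[0,0,8],[0,0,12],[0,0,16],[0,0,20],[0,0,24],[0,0,28],[0,0,32]], turn=[[0,0,0],[0,0,0],[0,0,0],[0,0,0],[0,0,0],[0,0,0],[0,0,0],[0,0,0]])

```text
clock: 9.9
eef_pos: [0.4454, -0.1858, 0.3886]
tcp_rot: [3.108, 0.453, 0.004]
force: [-0.5, 1.0, 12.4]
opening: 0.5
```

```bash
python3 - <<'E'
from h import *
st();d=snap("wrist");crop(d["pixels"],230,115,400,260,4,"w8.png");e=snap("side");crop(e["pixels"],280,150,345,245,6,"s8.png")
E
```

```text
t 9.9 pos [0.4454, -0.1858, 0.3886] yaw 16.59 tilt [0.0024, -0.0007, -1.0] F [-0.5, 1.0, 12.4] open 0.5 q [0.51, 0.22, -0.21, 2.01, 0.06, 0.92, -1.01]
```

View pics/w8.png

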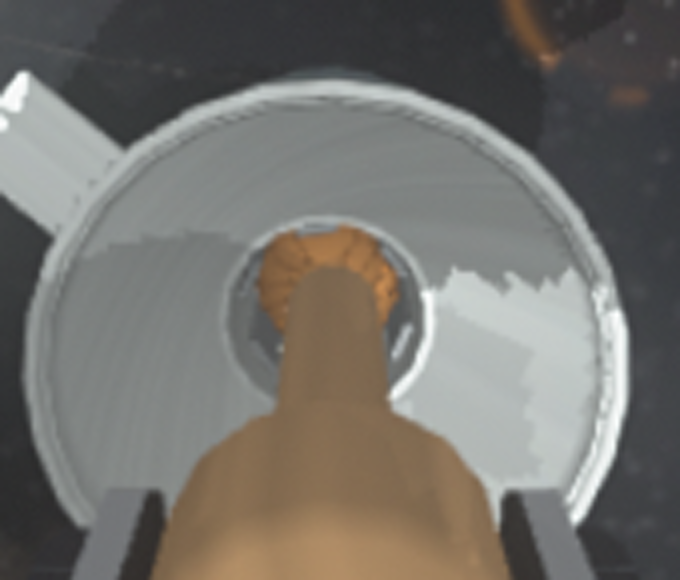

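View pics/s8.png

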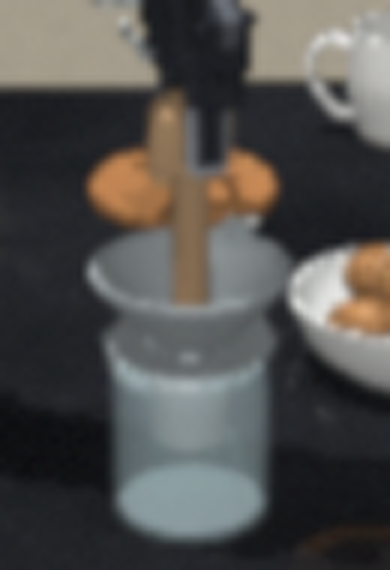

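Emit:
apply_moves(jaw=[0.3,0.3,0.3,0.3,0.3], travel=[[-1,0,4],[-1,0,8],[-1,0,12],[-1,0,16],[-1,0,20]], turn=[[0,0,0],[0,0,0],[0,0,0],[0,0,0],[0,0,0]])

```text
clock: 10.5
eef_pos: [0.4456, -0.1866, 0.37]
tcp_rot: [3.105, 0.453, 0.011]
force: [0.9, -0.3, 11.0]
opening: 0.495
```

Emit:
apply_moves(jaw=[0.3,0.3,0.3,0.3,0.3], travel=[[0,0,4],[0,0,7],[0,0,10],[0,0,13],[0,0,13]], turn=[[0,0,0],[0,0,0],[0,0,0],[0,0,0],[0,0,0]])

```text
clock: 11.0
eef_pos: [0.4455, -0.1866, 0.3565]
tcp_rot: [3.105, 0.453, 0.009]
force: [-0.3, 0.8, -1.5]
opening: 0.5
```

```bash
python3 - <<'E'
from h import *
st();d=snap("wrist");crop(d["pixels"],230,115,400,260,4,"w9.png");e=snap("side");crop(e["pixels"],280,150,345,245,6,"s9.png")
E
```

```text
t 11.0 pos [0.4455, -0.1866, 0.3565] yaw 16.59 tilt [0.0063, -0.0026, -1.0] F [-0.3, 0.8, -1.5] open 0.5 q [0.5, 0.26, -0.2, 2.04, 0.07, 0.84, -1.02]
```

View pics/w9.png

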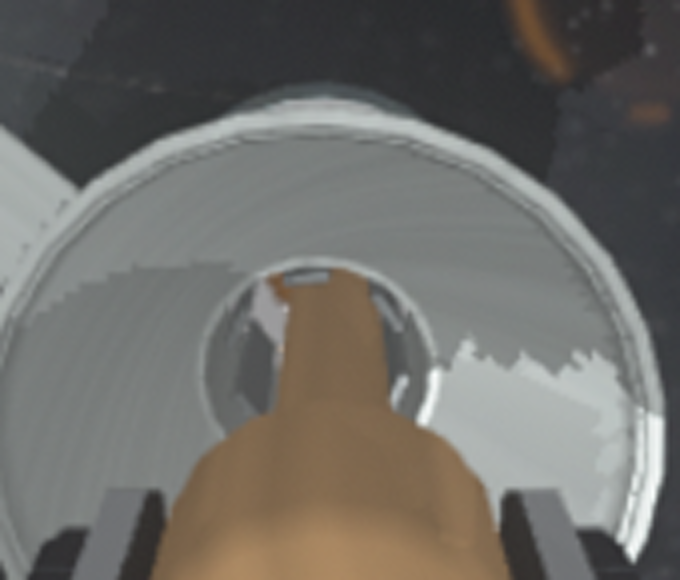

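View pics/s9.png

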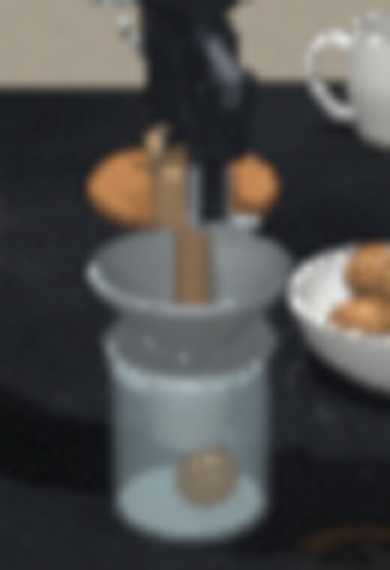

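The walnut is now in the jar: in the side crop it sits near (208,478), below the neck. I'll straighten the tool and withdraw straight up.

```bash
python3 - <<'E'
from h import *
rel([.4445,-.1858,.4715],16.4)
E
```

```text
travel [-0.0, -0.6, -115.0] turn [0.24, -0.29, 0.19]
```

Emit:
apply_moves(jaw=[0.3,0.3,0.3,0.3,0.3,0.3,0.3,0.3,0.3,0.3], travel=[[-0.5,-0.5,-2],[-0.5,-0.5,-7],[-0.5,-0.5,-15],[-0.5,-0.5,-25],[-0.5,-0.5,-38],[-0.3,-0.5,-53],[0,-0.5,-70],[0,-0.5,-88],[0,-0.5,-105],[0,-0.5,-116]], turn=[[0.2,-0.3,0],[0.2,-0.3,0],[0.2,-0.3,0],[0.2,-0.3,0],[0.2,-0.3,0],[0.2,-0.3,0],[0.2,-0.3,0],[0.2,-0.3,0],[0.2,-0.3,0],[0.2,-0.3,0]])

```text
clock: 12.1
eef_pos: [0.4447, -0.1858, 0.4749]
tcp_rot: [3.107, 0.453, 0.004]
force: [-0.8, 0.2, -0.9]
opening: 0.493
```

```bash
python3 - <<'E'
from h import *
st();d=snap("wrist");cv2.imwrite("pics/w10.png",d["pixels"]);e=snap("side");crop(e["pixels"],270,110,350,245,4.4,"s10.png")
rel([.428,0,.4715],16.4);rel([.385,.2,.4715],16.4);rel([.375,.29,.4715],16.4);rel([.4096,.3130,.4715],16.4)
E
```

```text
t 12.1 pos [0.4447, -0.1858, 0.4749] yaw 16.59 tilt [0.0028, -0.0018, -1.0] F [-0.8, 0.2, -0.9] open 0.493 q [0.52, 0.12, -0.21, 1.91, 0.03, 1.11, -0.98]
travel [36.9, -183.0, 2.7] turn [0.19, -0.17, 0.19]
travel [52.8, -386.9, 2.1] turn [0.19, -0.17, 0.19]
travel [68.9, -476.0, 1.8] turn [0.19, -0.17, 0.19]
travel [108.6, -488.2, 1.9] turn [0.19, -0.17, 0.19]
```

View pics/w10.png

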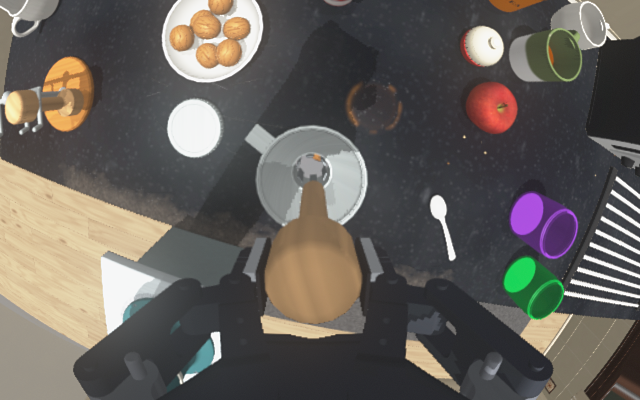

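View pics/s10.png

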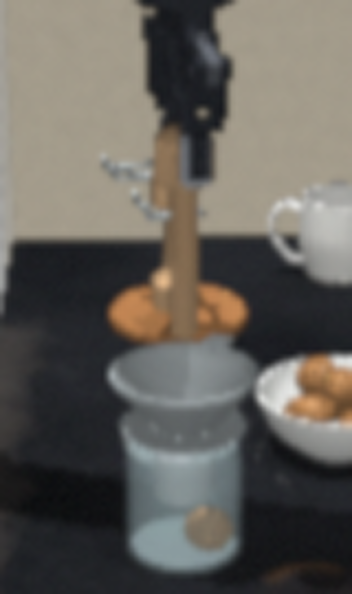

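Emit:
apply_moves(jaw=[0.3,0.3,0.3,0.3,0.3,0.3,0.3,0.3,0.3,0.3,0.3,0.3], travel=[[3,-12,1],[9,-40,2],[16,-75,2],[23,-115,2],[30,-155,2],[37,-195,2],[43,-235,2],[47,-275,2],[49,-315,2],[51,-350,2],[53,-375,2],[53,-387,2]], turn=[[0.2,-0.2,0.2],[0.2,-0.2,0.2],[0.2,-0.2,0.2],[0.2,-0.2,0.2],[0.2,-0.2,0.2],[0.2,-0.2,0.2],[0.2,-0.2,0.2],[0.2,-0.2,0.2],[0.2,-0.2,0.2],[0.2,-0.2,0.2],[0.2,-0.2,0.2],[0.2,-0.2,0.2]])

```text
clock: 13.4
eef_pos: [0.3833, 0.203, 0.4709]
tcp_rot: [-3.108, -0.455, 0.004]
force: [-0.8, -0.3, -0.5]
opening: 0.496
```

```bash
python3 - <<'E'
from h import *
st();rel([.375,.285,.4715],16.4);rel([.4096,.3132,.4715],16.4)
E
```

```text
t 13.4 pos [0.3833, 0.203, 0.4709] yaw 16.65 tilt [-0.0024, 0.0004, -1.0] F [-0.8, -0.3, -0.5] open 0.496 q [0.04, 0.07, -0.62, 1.99, 0.04, 1.1, -1.88]
travel [15.5, -80.9, -0.6] turn [-0.06, 0.13, 0.25]
travel [56.7, -98.0, -0.7] turn [-0.06, 0.13, 0.25]
```

Emit:
apply_moves(jaw=[0.3,0.3,0.3,0.3,0.3,0.3,0.3,0.3,0.3], travel=[[2,-12,-1],[7,-35,-1],[12,-60,-1],[17,-80,-1],[30,-92,-1],[44,-97,-1],[54,-98,-1],[57,-98,-1],[57,-98,-1]], turn=[[0,0.1,-0.2],[0,0.1,0.2],[0,0.1,0.2],[0,0.1,0.2],[0,0.1,0.2],[0,0.1,0.2],[0,0.1,0.2],[0,0.1,0.2],[0,0.1,0.2]])

```text
clock: 14.3
eef_pos: [0.4099, 0.313, 0.4712]
tcp_rot: [-3.109, -0.448, 0.003]
force: [0.1, -0.2, -0.3]
opening: 0.499
```

```bash
python3 - <<'E'
from h import *
st();d=snap("wrist");crop(d["pixels"],240,140,400,250,5,"w11.png");e=snap("side");crop(e["pixels"],280,80,340,180,6,"s11.png")
cv2.imwrite("pics/w11f.png",d["pixels"]);rel([.4096,.3132,.4715],16.4)
crop(cv2.imread("pics/w5.png"),240,140,400,250,5,"w5c.png")
E
```

```text
t 14.3 pos [0.4099, 0.313, 0.4712] yaw 16.41 tilt [-0.0021, 0.0002, -1.0] F [0.1, -0.2, -0.3] open 0.499 q [-0.14, 0.25, -0.68, 1.82, 0.17, 1.14, -2.15]
travel [0.2, -0.3, 0.1] turn [-0.04, 0.07, 0.02]
```

View pics/w11.png

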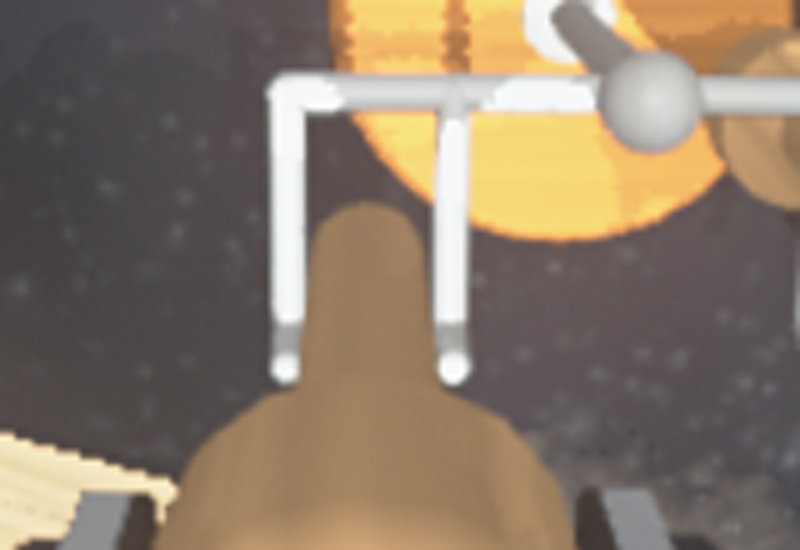

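View pics/w5c.png

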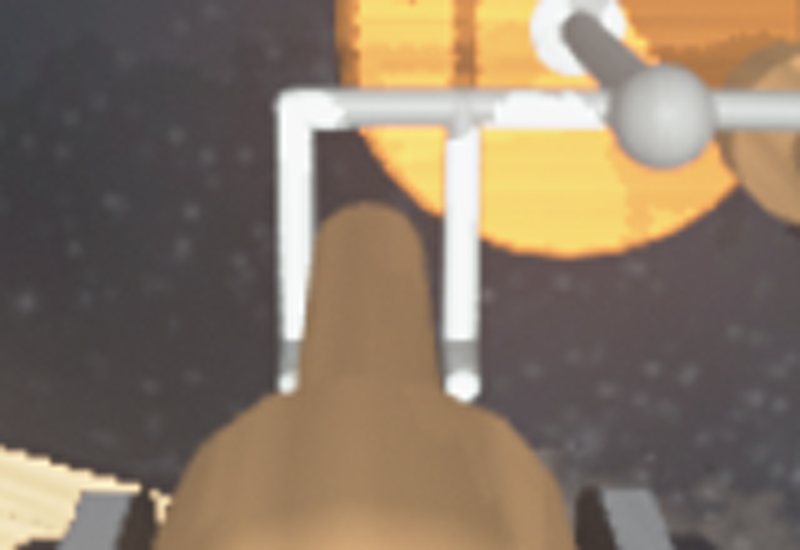

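View pics/s11.png

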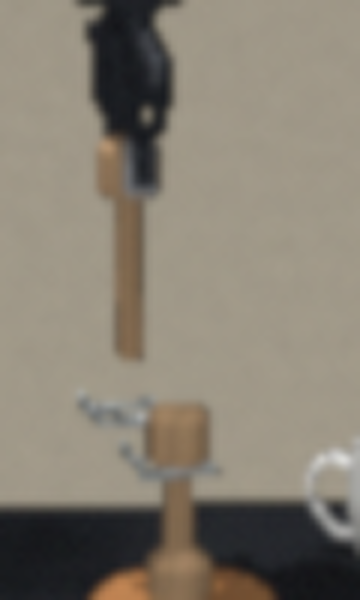

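Emit:
apply_moves(jaw=[0.3,0.3,0.3,0.3,0.3], travel=[[0,0,3],[0,0,9],[0,0,15],[0,0,18],[0,0,18]], turn=[[0,0.25,0],[0,0.25,0],[0,0.25,0],[0,0.25,0],[0,0.25,0]])

```text
clock: 14.9
eef_pos: [0.4093, 0.3127, 0.4529]
tcp_rot: [-3.109, -0.449, -0.003]
force: [0.2, -0.9, -0.8]
opening: 0.499
```

```bash
python3 - <<'E'
from h import *
st();d=snap("wrist");crop(d["pixels"],240,140,400,250,5,"w12.png")
E
```

```text
t 14.9 pos [0.4093, 0.3127, 0.4529] yaw 16.43 tilt [0.0017, 0.0008, -1.0] F [0.2, -0.9, -0.8] open 0.499 q [-0.14, 0.26, -0.67, 1.84, 0.18, 1.1, -2.17]
```

View pics/w12.png

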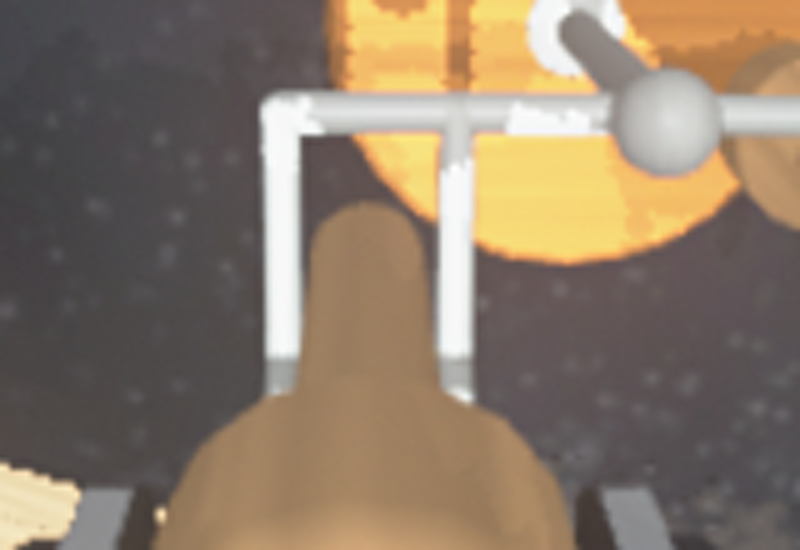

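Emit:
apply_moves(jaw=[0.3,0.3,0.3,0.3,0.3,0.3,0.3,0.3], travel=[[0.5,0,5],[0.5,0,15],[0.5,0,28],[0.5,0,42],[0.5,0,56],[0.5,0,70],[0.5,0,78],[0.5,0,80]], turn=[[0,0,0],[0,0,0],[0,0,0],[0,0,0],[0,0,0],[0,0,0],[0,0,0],[0,0,0]])

```text
clock: 15.75
eef_pos: [0.4099, 0.3129, 0.3719]
tcp_rot: [-3.109, -0.449, -0.001]
force: [-0.2, -0.2, -0.8]
opening: 0.493
```

```bash
python3 - <<'E'
from h import *
st();d=snap("wrist");crop(d["pixels"],240,140,400,250,5,"w13.png");e=snap("side");crop(e["pixels"],280,100,340,190,6,"s13.png")
E
```

```text
t 15.75 pos [0.4099, 0.3129, 0.3719] yaw 16.44 tilt [0.0003, 0.0002, -1.0] F [-0.2, -0.2, -0.8] open 0.493 q [-0.18, 0.36, -0.64, 1.93, 0.27, 0.94, -2.24]
```

View pics/w13.png

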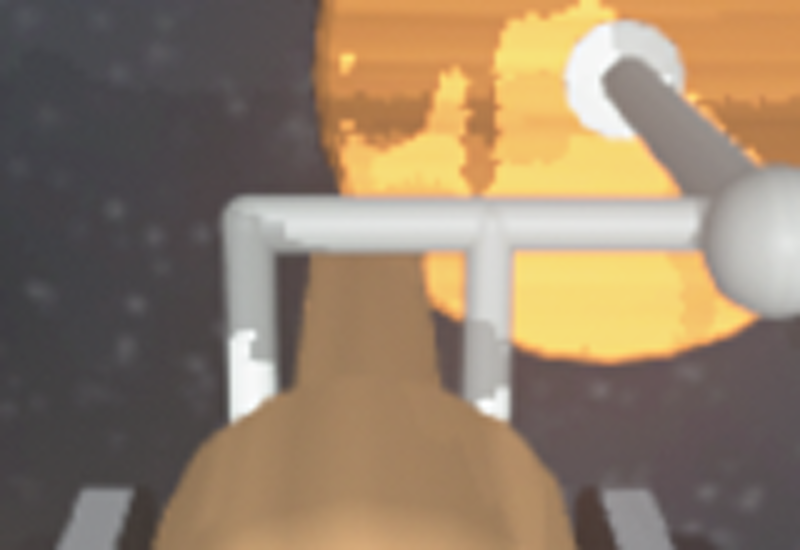

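View pics/s13.png

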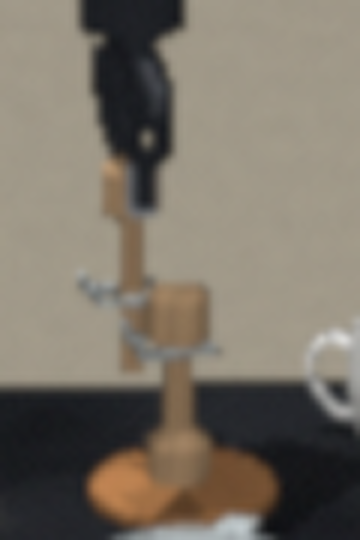

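The shaft is centred between the prongs. Lowering onto the hook, slow at the end.

Emit:
apply_moves(jaw=[0.3,0.3,0.3,0.3,0.3,0.3,0.3], travel=[[0,-0.3,8],[0,-0.3,20],[0,-0.3,32],[0,-0.3,43],[0,-0.3,50],[0,-0.3,53],[0,-0.3,53]], turn=[[0,0.05,0],[0,0.05,0],[0,0.05,0],[0,0.05,0],[0,0.05,0],[0,0.05,0],[0,0.05,0]])

```text
clock: 16.55
eef_pos: [0.41, 0.3136, 0.3196]
tcp_rot: [-3.108, -0.449, -0.003]
force: [-0.7, -0.5, -0.1]
opening: 0.495
```

Emit:
apply_moves(jaw=[0.3,0.3,0.3], travel=[[0,0,1],[0,0,2],[0,0,2.5]], turn=[[0,0,0],[0,0,0],[0,0,0]])

```text
clock: 16.85
eef_pos: [0.4101, 0.3136, 0.3173]
tcp_rot: [-3.108, -0.449, -0.004]
force: [-1.0, -0.1, -1.2]
opening: 0.499
```

```bash
python3 - <<'E'
from h import *
st();d=snap("wrist");crop(d["pixels"],240,140,400,250,5,"w14.png");e=snap("side");crop(e["pixels"],280,100,340,190,6,"s14.png");st()
E
```

```text
t 16.85 pos [0.4101, 0.3136, 0.3173] yaw 16.44 tilt [0.0024, 0.0014, -1.0] F [-1.0, -0.1, -1.2] open 0.499 q [-0.22, 0.44, -0.6, 1.97, 0.34, 0.83, -2.3]
t 16.95 pos [0.41, 0.3136, 0.3172] yaw 16.44 tilt [0.0022, 0.0012, -1.0] F [-1.1, -0.7, -0.8] open 0.493 q [-0.22, 0.44, -0.6, 1.97, 0.34, 0.83, -2.3]
```

View pics/s14.png

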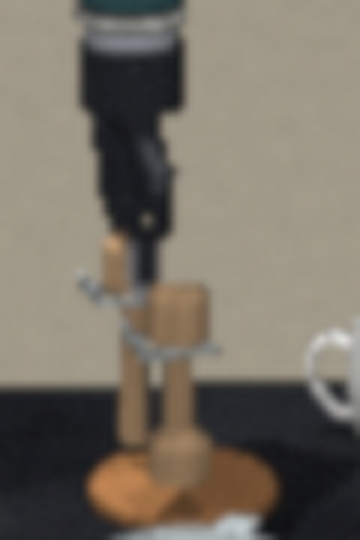

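Lowering a few tenths at a time until there is contact.

Emit:
apply_moves(jaw=[0.3,0.3,0.3], travel=[[0,0,0.7],[0,0,1.4],[0,0,1.8]], turn=[[0,0,0],[0,0,0],[0,0,0]])

```text
clock: 17.25
eef_pos: [0.4101, 0.3136, 0.3156]
tcp_rot: [-3.109, -0.449, -0.004]
force: [-0.2, -0.8, 4.2]
opening: 0.496
```

Emit:
apply_moves(jaw=[0.52,0.56,0.6,0.65,0.65,0.65], travel=[[0,0,0],[0,0,0],[0,0,0],[0,0,0],[0,0,0],[0,0,0]], turn=[[0,0,0],[0,0,0],[0,0,0],[0,0,0],[0,0,0],[0,0,0]])

```text
clock: 17.85
eef_pos: [0.4101, 0.3136, 0.3156]
tcp_rot: [-3.109, -0.449, -0.004]
force: [-0.2, 1.0, -0.2]
opening: 0.65
```

```bash
python3 - <<'E'
from h import *
st();d=snap("wrist");cv2.imwrite("pics/w15.png",d["pixels"])
E
```

```text
t 17.85 pos [0.4101, 0.3136, 0.3156] yaw 16.43 tilt [0.0024, 0.0011, -1.0] F [-0.2, 1.0, -0.2] open 0.65 q [-0.23, 0.44, -0.6, 1.97, 0.34, 0.82, -2.3]
```

View pics/w15.png

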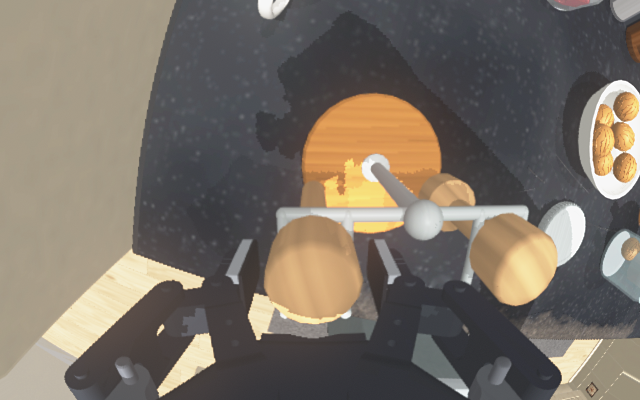

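The pusher hangs as it did at first, and both pads are clear of it. Retreating straight up.

Emit:
apply_moves(jaw=[0.65,0.65,0.65,0.65,0.65,0.65,0.65,0.65], travel=[[0,0,-5],[0,0,-15],[0,0,-30],[0,0,-50],[0,0,-75],[0,0,-100],[0,0,-118],[0,0,-120]], turn=[[0,0,0],[0,0,0],[0,0,0],[0,0,0],[0,0,0],[0,0,0],[0,0,0],[0,0,0]])

```text
clock: 18.7
eef_pos: [0.41, 0.3142, 0.4392]
tcp_rot: [-3.106, -0.449, -0.013]
force: [0.9, 0.4, 0.3]
opening: 0.645
```

```bash
python3 - <<'E'
from h import *
st();d=snap("wrist");cv2.imwrite("pics/w16.png",d["pixels"]);e=snap("side");cv2.imwrite("pics/side16.png",e["pixels"]);crop(e["pixels"],270,100,370,245,4.1,"s16.png")
f=snap("top");crop(f["pixels"],140,130,370,250,3.4,"t16.png")
E
```

```text
t 18.7 pos [0.41, 0.3142, 0.4392] yaw 16.44 tilt [0.0077, 0.0043, -1.0] F [0.9, 0.4, 0.3] open 0.645 q [-0.15, 0.28, -0.67, 1.86, 0.2, 1.06, -2.18]
```

View pics/w16.png

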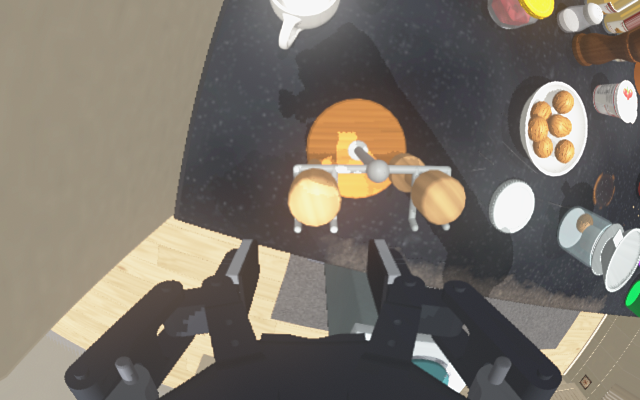

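View pics/s16.png

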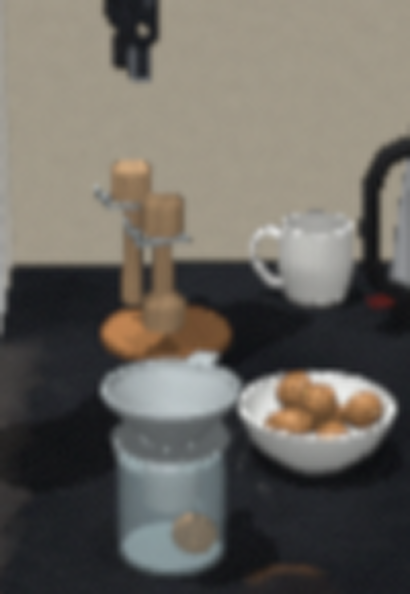

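View pics/t16.png

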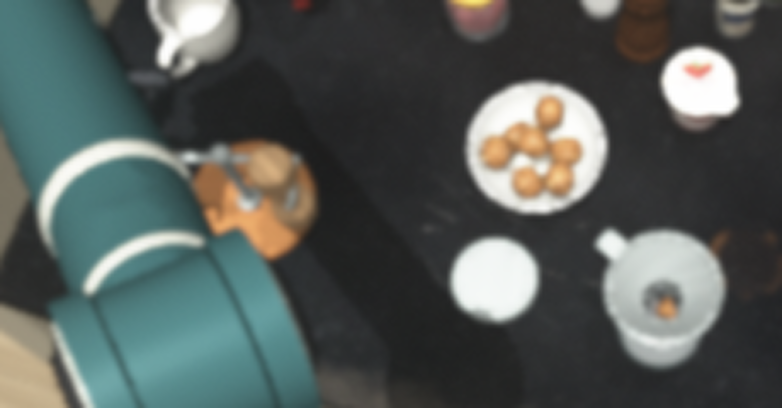

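```bash
python3 - <<'E'
from h import *
a=cv2.imread("pics/side0.png");b=cv2.imread("pics/side16.png")
D=cv2.absdiff(a,b).max(2);v=D[130:350,245:470]
n,l,s,c=cv2.connectedComponentsWithStats((v>25).astype(np.uint8))
print([(s[i]+[245,130,0,0,0]).tolist() for i in range(1,n) if s[i,4]>3])
ta=cv2.imread("pics/top0.png")
f=snap("top");t=cv2.absdiff(ta,f["pixels"]).max(2)[175:245,260:370]
n,l,s,c=cv2.connectedComponentsWithStats((t>25).astype(np.uint8));print([(s[i]+[260,175,0,0,0]).tolist() for i in range(1,n) if s[i,4]>2]);st()
E
```

```text
[[298, 139, 6, 4, 21], [304, 146, 11, 8, 53], [302, 155, 2, 2, 4], [305, 157, 5, 3, 8], [304, 170, 6, 6, 28], [309, 174, 18, 10, 114], [305, 184, 2, 3, 4], [264, 205, 10, 12, 54], [312, 225, 11, 11, 91], [279, 279, 7, 6, 32]]
[[330, 214, 10, 11, 67], [277, 220, 8, 5, 29]]
t 18.9 pos [0.4096, 0.3131, 0.4351] yaw 16.44 tilt [0.0015, 0.0004, -1.0] F [-0.5, 0.0, -0.4] open 0.648 q [-0.15, 0.29, -0.67, 1.86, 0.2, 1.06, -2.18]
```

```bash
python3 - <<'E'
from h import *
print(env.sign_off())
E
```

```text
the job is handed in; nothing more can be done
None
```

The walnut is in the jar, the pusher is back on its hook, and I handed the job in at about 19 s of the 67 s allowed.

I gripped the slender pusher by its head and lifted it straight off the hook at the stand's +y side. I pushed the walnut down through the neck until it dropped, then hung the pusher back on the same hook and backed off upward. The readings taken during the push showed 11 to 12 N.

**Last checks:**
- **Walnut:** the side and wrist views both show it lying on the jar floor, and only the pusher's tip touched it.
- **Jar and funnel:** comparing the side and top pictures from the start and the end shows no shift at their edges. In the top picture the only changes near them were at the neck and a patch on the lid's edge, which I took for the arm's shadow.
- **Pusher:** it hangs upright between the prongs, and the gripper is open and about 120 mm clear above it.
- **Other objects:** the muddler, lid, nut bowl and mug look unmoved. The side picture also differs in patches around the stand. I put those down to the arm's shadow but did not confirm it.

**One disagreement:** the wrist camera and the fixed cameras put the funnel 2 to 3 mm apart. I aimed mostly by the wrist view with the tip in sight, shifted slightly toward the fixed-camera position. That stayed within the roughly 5 mm of clearance around the shaft.

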